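Click the espresso grinder's collar one hole finer

TASK

Set the coffee grinder one step finer: pull up the spring knob on the adjusting collar, swing the collar clockwise (seen from above) to the very next hole, and let the pin snap fully home there. Find the hole by feel and never wrench the collar sideways while the pin is in a hole; leave everything else on the ledge where it stands.

Things in the scene. Friction and masses are not known exactly. Their poses are not given: they have to be found in the camera images.
- knob_grip (a point): Centre of the black spring knob of the index plunger, an upright cylinder 24 mm wide, 22 mm tall, 80 mm from the collar's axis on the robot's side. Below it stands a bare steel barrel 16 mm wide on the collar's lug, whose top lies 30 mm below this point at the start. Pulled straight up it draws the pin: about 4 N at first, 8 N at the stop, 10 mm up. The round knob may be gripped from any side.
- collar_axis (a point): Point on the collar's upright turning axis, the centre of the round grinder, level with the knob's centre at the start. The low smoked hopper with black lid around it, 86 mm wide, ends 39 mm above this point. It turns with the collar.
- grinder: Espresso grinder, fixed to the ledge: round silver housing widening to 192 mm at the top, 273 mm tall in all; origin at the foot on the collar's axis, spout along its -x. The hole plates, two steel quadrants lying under the collar's lug, are clamped on by hand, so the steps between holes are uneven.
- collar (a joint): Turn of the adjusting collar with hopper, lug and knob, rad: 0 in the start hole, positive clockwise seen from above. It turns stiffly (about 3 N at the knob) and stays where left. The next hole clockwise lies anywhere from 0.51 to 0.89 rad (29 to 51 degrees) on, the one after it 0.5 rad further. In a hole the pin has about 0.75 mm of play either way, and the collar is locked.
- plunger (a joint): Lift of knob and pin, m: 0 = pin fully home in a hole, 0.006 to 0.007 = riding on the plate between holes, 0.010 = pulled to the stop. The spring pushes it down; let go between holes, the round-nosed pin rides on the plate and drops by itself when the collar brings it over a hole, if nothing holds the knob up. A load of more than 12 N on the pin, as when the locked collar is pushed on, damages it.
- canister_mid (a point): Bystander: airtight clear plastic canister, 98 x 98 x 162 mm, white lid with a round press button; point half-way up.
- mug_mid (a point): Bystander: navy ceramic mug, 82 mm wide, 92 mm tall, one handle; point at its centre half-way up.
- tin_mid (a point): Bystander: small round silver tin, 76 mm wide, 78 mm tall; point half-way up.
- tamper_mid (a point): Bystander: steel coffee tamper, 58 mm wide, 82 mm tall, standing beside the grinder; point half-way up.
- cup: Bystander: small steel dosing cup, 58 mm wide, 52 mm tall, under the grinder's spout; origin at the centre of its underside.
- rest: Bystander: round wooden chopstick rest, 72 mm wide, 12 mm high; origin at the centre of its underside.
- chopstick0: Bystander: bamboo chopstick, about 225 mm long, lying along its x axis on the rest; origin on its underside.
- chopstick1: Bystander: the other bamboo chopstick, beside the first; origin on its underside.

How it is judged:
On the way, in this order (a step that is already met when the one before it is completed fails the run):
1. the pin is pulled clear of its hole (value of joint plunger above 0.007 m), for 0.1 s.
2. the collar is turned clockwise off its old hole (value of joint collar above 0.12 rad), for 0.1 s.
3. the pin has dropped fully home in the next hole (value of joint plunger below 0.0015 m and value of joint collar between 0.47 and 0.93 rad), for 0.2 s.
At the end, for the whole second after the job is handed in: The collar stands at the next hole clockwise (collar 0.47 to 0.93 rad, where there is only that hole) with the pin fully home (lifted less than 1.5 mm), still and let go (all of step 3 and velocity of joint collar between -0.03 and 0.03 rad/s); the robot touches nothing.
It fails at once if the pin pressed by more than 12 N in its hole or on the plate (collar wrenched while locked) (contact force between plunger_c0 and anything else above 12 N).
It fails at once if a bystander moved by more than 15 mm (distance of any of canister_mid, mug_mid, tin_mid, tamper_mid, cup, rest, chopstick0, chopstick1 from where it was at the start of the episode above 0.015 m).
It also fails if it takes over 56 s, if anything falls off the work surface, if the arm or the gripper's body presses on something with over 40 N, if the wrist force passes 120 N, or if a joint passes its speed limit or range.

ROBOT

A 6-joint arm with a two-finger parallel gripper is mounted at the origin on the work surface. World frame = base frame: x ahead of the robot, y to its left, z up, the work surface at z = 0. Lengths are in m, angles in rad, forces in N, time in s.
With the tool pointing down it reaches from about 0.2 to 0.875 m from the base axis. Payload 3.4 kg.
Tool frame: the origin (TCP) lies midway between the tips of the shut fingers; the grasp point (between the pads) lies 19 mm behind it; z points along the fingers, y is the line along which they close (so a half turn about z gives the same grasp; the last joint's range is limited). The gripper opens to 94 mm and grips with 3 to 60 N. Pads are 16 mm wide; open, the fingers measure 119 mm over their backs; the gripper's body (75 mm by 177 mm) begins 78 mm behind the grasp point.
Start: joints at [-0.121, 0.276, 1.505, -0, 1.361, -0.121], TCP at [0.575, -0, 0.205] pointing down, gripper open.
Joint ranges: [-2.89, 2.89], [-0.75, 2.08], [0.22, 2.7], [-1.18, 4.32], [0.11, 2.71], [-2.7, 2.7]. Speed limits (rad/s): [2.57, 2.57, 3.14, 3.14, 3.14, 3.14].

INTERFACE

Orientations are given as a rotation vector (axis times angle).
In Python, from cell import * gives the robot as it stands.
- The arm moves only by the shell command python3 -m jog 'ROWS' [OPENING] [FORCE]. ROWS is JSON, a list of rows, each an object of numbers: "tx", "ty", "tz": the shift along the tool's x, y, z each as a share of 120 mm, from -1 to 1; "turn": the turn about the tool's z as a share of 180 degrees, from -1 to 1. In form: [{"tx": .., "ty": .., "tz": .., "turn": ..}, ...]. A call has 1 to 12 rows; each row is the pose to reach, as a shift and turn from the pose commanded when the call began, along the tool's axes at that moment, turning the shorter way round; what a row does not reach only later rows make up. A row lasts 1/12 s, in which the tool goes at most 41.7 mm and 7.16 degrees, less where a joint would pass 70% of its speed; a pose out of reach is approached as far as the arm can. A call with a number of a shift or a turn outside -1 to 1 is refused whole. A call with a gripper value outside its range is refused whole. OPENING is the opening in per cent of the stroke, from 0 (shut) to 100 (fully open), set as the call begins (- or left out, the last holds). The fingers move at their own pace and stop on an object; FORCE is the grip in N (left out, the last holds). Time passes only in rows, so rows that repeat a pose let the fingers close. It gives the time, the measured TCP pose, the force, the opening and the grip force at its end, in the units of the state.
- get_obs(): the state, without advancing time (a new reading comes with each control period).
- capture(name): name is "scene" or "side" or "wrist"; returns a dict with "color" (384x512x3 uint8, red, green, blue), "z_map" (384x512 float32, m along the optical axis (not along the pixel's ray), 0 where there is no reading), "K" (3x3 intrinsics, pixels), "camera_from_world" (4x4, takes a point from world to camera coordinates). Camera axes: x right, y down, z forward; pixel columns grow to the right and rows downward; lengths in m; the calibration is good to about 2 mm. The wrist camera is an equidistant fisheye: a pixel r from the principal point sees the ray r / f radians off the axis. A picture is of the moment at which its call begins.
- sign_off(): hands the job in; it is judged then, once.
Trained networks look in a picture, given as the dict that the camera call returned (one of the last four; its "shot" number tells which), for a name from the list of things; names that differ only in an ending like _2 or _b are one class to them, and where a whole thing is asked for, a point or a joint stands for the part that bears it (a point fixed in the world has none). Each returns a list of dicts, best first, with "confidence" (0 to 1); they miss things now and then, are a little off and sometimes report something else, mostly with a low value. They report only what shows in the picture. A call takes as long as a camera call.
- boxes_of(target, picture): "box" ([left, top, right, bottom] in pixels, round what is visible of it).
- place_of(target, picture): "at" ([row, column] in pixels: a listed point, or the origin of a listed thing).
The state is a dict: "time": time; "joints": joint angles; "qd": joint speeds; "joint_torque": joint torques, N m; "tcp_pos": TCP position; "tcp_rot": TCP orientation; "force": force on the tool from outside, world axes, zero at the start; "wrist_torque": the same for the moment, N m; "opening": opening from 0.0 (shut) to 1.0 (fully open); "grasp_force": force on a finger pad.
Only numpy, scipy, OpenCV 4.12 (cv2) and the standard library are available. Lean on these libraries where they do the work, as an engineer would, in place of code of your own. Each camera call takes 0.05 s, during which the arm holds its last target. There are 200 camera calls.

## Working session

There is one attempt and no reset: what is moved stays moved. The work goes in short steps, Python scripts to look and compute and a shell command to move; the robot and the scene stay as the last step left them, time stands still between calls to the robot, and variables do not carry over. Pictures are saved under pics/ and viewed, at most 10 in all, crops included, and the job is handed in when it is done.

```bash
mkdir -p pics; cat > h.py <<'E'
from cell import *
import numpy as np, cv2
def pt(p,rc,w=2):
    r,c=int(round(rc[0])),int(round(rc[1])); z=p["z_map"][max(r-w,0):r+w+1,max(c-w,0):c+w+1]; z=z[z>0]
    if not len(z): return None
    z=np.median(z);K=p["K"]
    q=np.array([(rc[1]-K[0,2])/K[0,0]*z,(rc[0]-K[1,2])/K[1,1]*z,z,1])
    return (np.linalg.inv(p["camera_from_world"])@q)[:3]
E
python3 - <<'E'
from h import *
ims=[]
for n in["scene","side"]:
    p=capture(n);ims.append(p["color"])
    print(n,np.linalg.inv(p["camera_from_world"])[:3,3].round(3))
    for t in["knob_grip","collar_axis","grinder","tamper_mid","canister_mid","mug_mid","tin_mid"]:
        for d in place_of(t,p)[:1]:
            b=boxes_of(t,p)[:1]
            print(t,np.round(d["at"]),round(d["confidence"],2),np.round(pt(p,d["at"]),3),[np.round(x["box"]) for x in b])
    np.savez(n,**{k:p[k] for k in["color","z_map","K","camera_from_world"]})
im=np.hstack(ims);cv2.imwrite("pics/a.png",cv2.resize(im[:,:,::-1],(800,300)))
cv2.imwrite("pics/b.png",ims[0][:,:,::-1])
o=get_obs();print(o)
E
```

```text
scene [1.281 0.09  0.899]
knob_grip [241. 357.] 0.49 [0.594 0.332 0.009] [array([217., 158., 225., 167.])]
collar_axis [181. 214.] 0.91 [ 0.649 -0.08   0.265] [array([186., 157., 261., 266.])]
grinder [235. 222.] 0.8 [ 0.682 -0.065  0.088] [array([186., 157., 258., 270.])]
tamper_mid [213. 185.] 0.85 [ 0.593 -0.198  0.056] [array([182., 201., 199., 230.])]
canister_mid [163. 155.] 0.84 [ 0.468 -0.318  0.136] [array([132., 137., 181., 193.])]
mug_mid [240. 360.] 0.78 [0.595 0.338 0.017] [array([340., 224., 374., 263.])]
tin_mid [192. 354.] 0.66 [0.451 0.32  0.076] [array([342., 179., 373., 212.])]
side [ 0.379 -0.902  0.813]
knob_grip [189. 257.] 0.46 [ 0.534 -0.094  0.243] [array([253., 186., 266., 197.])]
collar_axis [186. 290.] 0.94 [ 0.608 -0.119  0.261] [array([234., 167., 328., 278.])]
grinder [254. 286.] 0.7 [ 0.604 -0.137  0.064] [array([230., 166., 326., 277.])]
tamper_mid [280. 286.] 0.85 [ 0.593 -0.188  0.023] [array([268., 264., 293., 302.])]
canister_mid [332. 322.] 0.66 [ 0.641 -0.345  0.013] [array([188., 286., 244., 369.])]
mug_mid [164. 261.] 0.7 [0.617 0.277 0.081] [array([251., 144., 282., 186.])]
tin_mid [171. 198.] 0.81 [0.409 0.302 0.061] [array([190., 156., 215., 189.])]
{'time': 1.5, 'joints': array([-1.21007058e-01,  2.75866935e-01,  1.50487182e+00, -1.93854241e-05,
        1.36071291e+00, -1.21006363e-01]), 'qd': array([ 0.00151773,  0.00049286, -0.00011903,  0.00029048,  0.00026437,
        0.00173722]), 'joint_torque': array([-2.74582853e-04, -4.04458916e+01, -2.37495822e+01,  7.02926586e-02,
        2.48368189e-02, -8.72571860e-06]), 'tcp_pos': array([ 5.75042060e-01, -2.20167486e-05,  2.05523138e-01]), 'tcp_rot': array([2.22135100e+00, 2.22135843e+00, 1.13101314e-04]), 'force': array([ 0.28372784,  0.33849143, -0.32267395]), 'wrist_torque': array([-0.03878783, -0.02845359,  0.02253693]), 'grasp_force': 0.0, 'opening': 0.9976967706775722}
```

View pics/a.png

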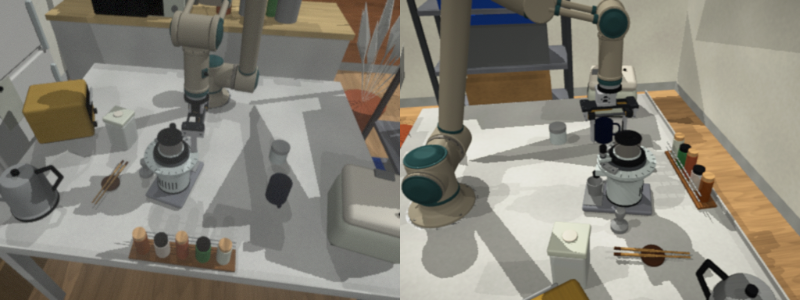

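The scene view shows the grinder at about (222,200) px with the gripper close behind it; the side view shows the knob at about (258,190) px, left of the hopper. Next I'll refine both from the depth cloud.

```bash
python3 - <<'E'
import numpy as np, cv2
from scipy.optimize import least_squares
for n,box in(("scene",(150,140,290,280)),("side",(215,150,340,290))):
    p=np.load(n+".npz");K=p["K"];z=p["z_map"]
    v,u=np.mgrid[:384,:512];P=np.stack([(u-K[0,2])/K[0,0]*z,(v-K[1,2])/K[1,1]*z,z,1+0*z],-1)@np.linalg.inv(p["camera_from_world"]).T
    P=P[box[1]:box[3],box[0]:box[2],:3].reshape(-1,3);P=P[(P[:,0]>.45)&(P[:,0]<.8)&(P[:,1]<.06)&(P[:,1]>-.25)]
    h,e=np.histogram(P[:,2],np.arange(.1,.4,.005));print(n,[(round(a,3),b) for a,b in zip(e,h) if b])
    for lo,hi in((.225,.24),(.24,.255),(.255,.265),(.265,.29)):
        Q=P[(P[:,2]>lo)&(P[:,2]<hi)];print(lo,len(Q),np.median(Q,0).round(3),Q.min(0).round(3),Q.max(0).round(3))
    K=None
c=np.load("side.npz")["color"][140:300,200:360];s=np.load("scene.npz")["color"][120:280,140:300]
cv2.imwrite("pics/c.png",np.hstack([cv2.resize(i,(400,400),interpolation=2) for i in(s,c)])[:,:,::-1])
E
```

```text
scene [(np.float64(0.1), np.int64(42)), (np.float64(0.105), np.int64(38)), (np.float64(0.11), np.int64(40)), (np.float64(0.115), np.int64(22)), (np.float64(0.12), np.int64(23)), (np.float64(0.125), np.int64(15)), (np.float64(0.13), np.int64(2)), (np.float64(0.16), np.int64(2)), (np.float64(0.165), np.int64(36)), (np.float64(0.17), np.int64(59)), (np.float64(0.175), np.int64(551)), (np.float64(0.18), np.int64(630)), (np.float64(0.185), np.int64(227)), (np.float64(0.19), np.int64(93)), (np.float64(0.195), np.int64(55)), (np.float64(0.2), np.int64(89)), (np.float64(0.205), np.int64(348)), (np.float64(0.21), np.int64(84)), (np.float64(0.215), np.int64(54)), (np.float64(0.22), np.int64(54)), (np.float64(0.225), np.int64(46)), (np.float64(0.23), np.int64(53)), (np.float64(0.235), np.int64(57)), (np.float64(0.24), np.int64(76)), (np.float64(0.245), np.int64(75)), (np.float64(0.25), np.int64(60)), (np.float64(0.255), np.int64(37)), (np.float64(0.26), np.int64(334)), (np.float64(0.265), np.int64(296)), (np.float64(0.27), np.int64(52)), (np.float64(0.275), np.int64(14)), (np.float64(0.28), np.
[... 1892 characters left out ...]
26), np.int64(193)), (np.float64(0.265), np.int64(405)), (np.float64(0.27), np.int64(49)), (np.float64(0.275), np.int64(25)), (np.float64(0.28), np.int64(16)), (np.float64(0.285), np.int64(24)), (np.float64(0.29), np.int64(11)), (np.float64(0.3), np.int64(3)), (np.float64(0.305), np.int64(16)), (np.float64(0.31), np.int64(26)), (np.float64(0.315), np.int64(18)), (np.float64(0.32), np.int64(1))]
0.225 251 [ 0.592 -0.106  0.233] [ 0.515 -0.123  0.225] [0.657 0.01  0.24 ]
0.24 282 [ 0.596 -0.103  0.247] [ 0.515 -0.124  0.24 ] [0.655 0.01  0.255]
0.255 257 [ 0.618 -0.093  0.264] [ 0.514 -0.125  0.255] [0.661 0.001 0.265]
0.265 519 [ 0.618 -0.078  0.266] [ 0.514 -0.122  0.265] [0.662 0.013 0.29 ]
```

View pics/c.png

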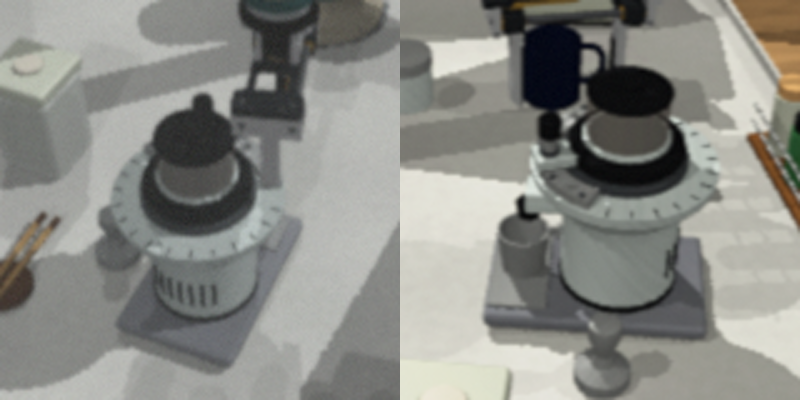

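The left crop shows the knob just behind the lid at about (202,160) px in the scene image. The right crop shows the knob on its barrel at about (260,191) px in the side image, with the gripper behind it and clear of everything.

```bash
python3 - <<'E'
import numpy as np
for n,b,kb in(("scene",(190,150,250,210),(210,150,228,168)),("side",(260,160,320,200),(250,180,268,208))):
    p=np.load(n+".npz");K=p["K"];z=p["z_map"]
    v,u=np.mgrid[:384,:512];P=(np.stack([(u-K[0,2])/K[0,0]*z,(v-K[1,2])/K[1,1]*z,z,1+0*z],-1)@np.linalg.inv(p["camera_from_world"]).T)[...,:3]
    dark=p["color"].max(-1)<60
    m=np.zeros_like(dark);m[b[1]:b[3],b[0]:b[2]]=1
    Q=P[m&dark&(P[...,2]>.258)&(P[...,2]<.277)&(P[...,0]>.55)]
    print(n,"lid",len(Q),Q.mean(0).round(4),(np.percentile(Q,[2,98],axis=0)).round(3).tolist(), ((np.percentile(Q,2,axis=0)+np.percentile(Q,98,axis=0))/2).round(4))
    m[:]=0;m[kb[1]:kb[3],kb[0]:kb[2]]=1
    Q=P[m&dark&(P[...,2]>.2)&(P[...,2]<.27)&(P[...,0]<.57)&(P[...,1]<-.03)]
    print("knob",len(Q),Q.mean(0).round(4),(np.percentile(Q,[2,98],axis=0)).round(3).tolist())
    if n=="side":
      for r in range(184,204,1): print(r,[(P[r,c].round(3).tolist(),int(p["color"][r,c].max())) for c in (257,259,261)])
E
```

```text
scene lid 569 [ 0.6281 -0.0779  0.2654] [[0.587, -0.114, 0.262], [0.663, -0.043, 0.273]] [ 0.625  -0.0781  0.2678]
knob 27 [ 0.549  -0.0848  0.2446] [[0.54, -0.092, 0.24], [0.557, -0.078, 0.248]]
side lid 575 [ 0.6183 -0.0854  0.2658] [[0.582, -0.121, 0.261], [0.656, -0.043, 0.274]] [ 0.6191 -0.0819  0.2674]
knob 100 [ 0.5411 -0.0929  0.236 ] [[0.531, -0.099, 0.207], [0.564, -0.067, 0.248]]
184 [([0.606, 0.282, -0.0], 77), ([0.612, 0.279, 0.001], 32), ([0.618, 0.276, 0.002], 34)]
185 [([0.536, -0.08, 0.246], 56), ([0.541, -0.081, 0.246], 21), ([0.545, -0.084, 0.247], 22)]
186 [([0.535, -0.086, 0.247], 22), ([0.54, -0.085, 0.246], 10), ([0.545, -0.084, 0.245], 11)]
187 [([0.534, -0.09, 0.247], 13), ([0.539, -0.09, 0.246], 14), ([0.544, -0.09, 0.245], 13)]
188 [([0.534, -0.092, 0.245], 15), ([0.538, -0.096, 0.247], 14), ([0.544, -0.094, 0.245], 13)]
189 [([0.534, -0.094, 0.244], 14), ([0.538, -0.099, 0.246], 16), ([0.542, -0.099, 0.246], 13)]
190 [([0.533, -0.096, 0.242], 11), ([0.538, -0.098, 0.243], 13), ([0.543, -0.096, 0.241], 13)]
191 [([0.534, -0.096, 0.239], 12), ([0.538, -0.099
[... 479 characters left out ...]
 48), ([0.544, -0.092, 0.221], 52)]
197 [([0.534, -0.092, 0.219], 87), ([0.539, -0.094, 0.22], 82), ([0.543, -0.097, 0.221], 77)]
198 [([0.535, -0.092, 0.216], 88), ([0.539, -0.093, 0.216], 92), ([0.543, -0.096, 0.218], 80)]
199 [([0.535, -0.092, 0.213], 80), ([0.539, -0.095, 0.215], 91), ([0.544, -0.093, 0.213], 77)]
200 [([0.535, -0.09, 0.209], 63), ([0.539, -0.097, 0.213], 79), ([0.544, -0.095, 0.211], 65)]
201 [([0.534, -0.097, 0.21], 60), ([0.539, -0.096, 0.209], 53), ([0.543, -0.098, 0.21], 47)]
202 [([0.535, -0.093, 0.204], 107), ([0.538, -0.098, 0.208], 64), ([0.544, -0.096, 0.206], 71)]
203 [([0.534, -0.097, 0.204], 167), ([0.538, -0.098, 0.205], 119), ([0.543, -0.102, 0.207], 127)]
```

```bash
python3 -m jog '[{"tz":-0.3},{"tz":-0.6},{"tz":-0.9,"tx":-0.2,"ty":-0.05},{"tz":-0.96,"tx":-0.5,"ty":-0.2},{"tz":-0.96,"tx":-0.72,"ty":-0.27},{"tz":-0.96,"tx":-0.72,"ty":-0.27},{"tz":-0.96,"tx":-0.72,"ty":-0.27}]' 38 10
python3 - <<'E'
from h import *
p=capture("wrist");np.savez("wrist",**{k:p[k] for k in["color","z_map","K","camera_from_world"]})
T=np.linalg.inv(p["camera_from_world"]);K=p["K"];print(K.round(1).tolist(),T.round(3).tolist())
def proj(X):
    q=(p["camera_from_world"]@np.append(X,1))[:3];th=np.arctan2(np.hypot(*q[:2]),q[2]);d=q[:2]/np.hypot(*q[:2])*th
    return np.array([K[1,2]+d[1]*K[1,1],K[0,2]+d[0]*K[0,0]])
print("pred knob",proj([.543,-.086,.235]).round(1),"axis",proj([.622,-.08,.235]).round(1))
for t in["knob_grip","collar_axis"]:
    for d in place_of(t,p)[:2]:
        r,c=d["at"];a=np.array([(c-K[0,2])/K[0,0],(r-K[1,2])/K[1,1]]);th=np.hypot(*a);ray=T[:3,:3]@np.array([*(a/th*np.sin(th)),np.cos(th)])
        o=T[:3,3];print(t,np.round([r,c],1),round(d["confidence"],2),(o+ray*(.235-o[2])/ray[2]).round(4))
im=p["color"].copy()
cv2.imwrite("pics/w1.png",im[:,:,::-1]);print(get_obs()["tcp_pos"])
E
```

```text
[[297.3, 0.0, 254.9], [0.0, 297.3, 192.0], [0.0, 0.0, 1.0]] [[1.0, 0.0, 0.001, 0.575], [0.0, -0.967, -0.255, 0.074], [0.001, 0.255, -0.967, 0.386], [0.0, 0.0, 0.0, 1.0]]
pred knob [356.1 209.2] axis [349.1 321.4]
knob_grip [357.4 209. ] 0.69 [ 0.5428 -0.0874  0.235 ]
[ 5.75022351e-01 -8.17499581e-06  2.05470426e-01]$[0]: bad value
```

View pics/w1.png

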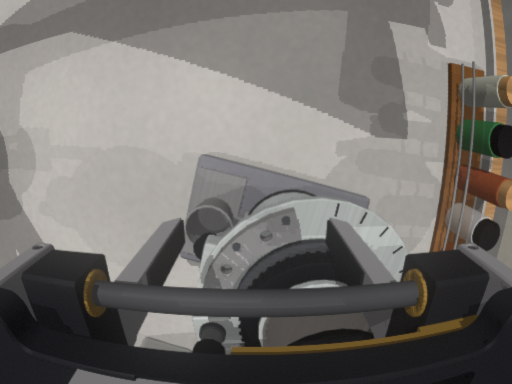

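The wrist view shows the knob at (209,357) px, where I predicted it, and the plate with holes beside the black ring. The move was refused because each row needs all four keys, so I'm resending it in full.

```bash
python3 -m jog '[{"tx":0,"ty":0,"tz":-0.3,"turn":0},{"tx":0,"ty":0,"tz":-0.6,"turn":0},{"tx":-0.2,"ty":-0.05,"tz":-0.9,"turn":-0.02},{"tx":-0.5,"ty":-0.2,"tz":-0.96,"turn":-0.02},{"tx":-0.72,"ty":-0.27,"tz":-0.96,"turn":-0.02},{"tx":-0.72,"ty":-0.27,"tz":-0.96,"turn":-0.02},{"tx":-0.72,"ty":-0.27,"tz":-0.96,"turn":-0.02},{"tx":-0.72,"ty":-0.27,"tz":-0.96,"turn":-0.02}]' 38 10
cat > look.py <<'E'
from h import *
import sys
p=capture("wrist");T=np.linalg.inv(p["camera_from_world"]);K=p["K"];h=float(sys.argv[2])
for t in["knob_grip","collar_axis"]:
    for d in place_of(t,p)[:1]:
        r,c=d["at"];a=np.array([(c-K[0,2])/K[0,0],(r-K[1,2])/K[1,1]]);th=np.hypot(*a);ray=T[:3,:3]@np.array([*(a/th*np.sin(th)),np.cos(th)])
        o=T[:3,3];print(t,np.round([r,c],1),round(d["confidence"],2),(o+ray*(h-o[2])/ray[2]).round(4))
cv2.imwrite("pics/%s.png"%sys.argv[1],p["color"][:,:,::-1]);o=get_obs();print(o["time"],o["tcp_pos"].round(4),o["tcp_rot"].round(3),o["force"].round(2),o["opening"])
E
python3 look.py w2 .235
```

```text
time: 2.32
tcp_pos: [0.5426, -0.0859, 0.3204]
tcp_rot: [-2.15, -2.289, -0.001]
force: [-1.2, -0.0, 0.7]
opening: 0.467
grasp_force: 0.0
knob_grip [199.4 257.6] 0.94 [ 0.5457 -0.089   0.235 ]
collar_axis [194.1 335. ] 0.88 [ 0.6188 -0.0794  0.235 ]
2.4667 [ 0.5428 -0.0853  0.3201] [-2.148 -2.291 -0.   ] [ 0.11 -0.34 -0.68] 0.3839070867759603
```

View pics/w2.png

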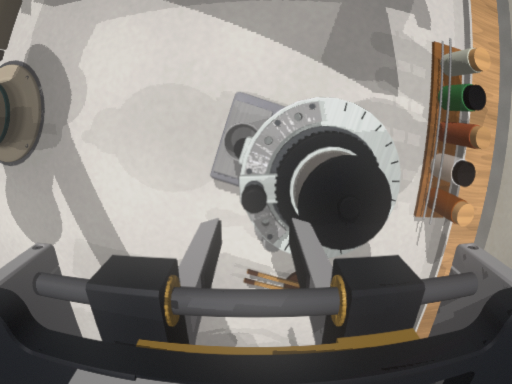

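The knob at (254,197) px sits midway between the open fingers, and the lid is at (345,203) px. Measured knob is about (0.544,-0.0875), axis about (0.622,-0.080), 79 mm apart as it should be. Descending now.

```bash
python3 -m jog '[{"tx":-0.013,"ty":0.008,"tz":0.2,"turn":-0.008},{"tx":-0.013,"ty":0.008,"tz":0.35,"turn":-0.008},{"tx":-0.013,"ty":0.008,"tz":0.47,"turn":-0.008},{"tx":-0.013,"ty":0.008,"tz":0.58,"turn":-0.008},{"tx":-0.013,"ty":0.008,"tz":0.68,"turn":-0.008},{"tx":-0.013,"ty":0.008,"tz":0.77,"turn":-0.008},{"tx":-0.013,"ty":0.008,"tz":0.843,"turn":-0.008},{"tx":-0.013,"ty":0.008,"tz":0.843,"turn":-0.008},{"tx":-0.013,"ty":0.008,"tz":0.843,"turn":-0.008}]' 38 10
python3 look.py w3 .235; python3 - <<'E'
from h import *
p=capture("side");cv2.imwrite("pics/s3.png",np.hstack([cv2.resize(p["color"][130:250,200:360],(560,420)),cv2.resize(cv2.imread("pics/w3.png")[120:300,180:283,::-1],(240,420))])[:,:,::-1])
E
```

```text
time: 3.22
tcp_pos: [0.5437, -0.0875, 0.2192]
tcp_rot: [-2.121, -2.317, 0.0]
force: [0.2, -0.7, -0.5]
opening: 0.381
grasp_force: 0.0
knob_grip [241.1 253. ] 0.89 [ 0.5429 -0.0879  0.235 ]
3.3667 [ 0.5443 -0.088   0.2204] [2.121e+00 2.316e+00 1.000e-03] [-0.53  0.09  0.19] 0.377893174288644
```

View pics/s3.png

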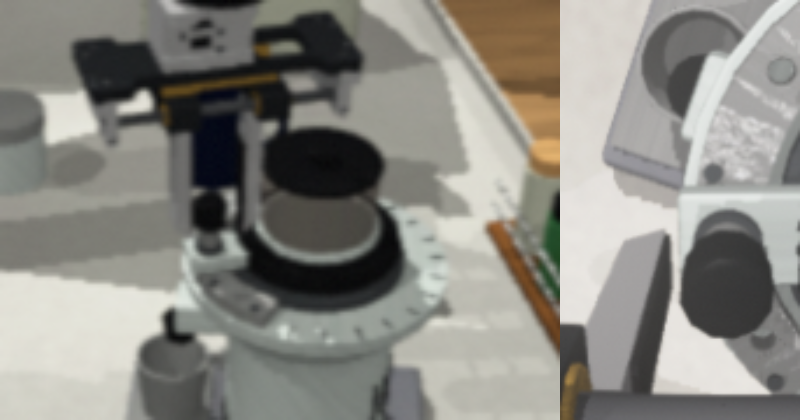

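The fingers straddle the knob: it is at (210,212) px in the crop, between the fingers at x = 180 and 250. Closing radially.

```bash
python3 -m jog '[{"tx":0,"ty":0,"tz":0,"turn":0},{"tx":0,"ty":0,"tz":0,"turn":0},{"tx":0,"ty":0,"tz":0,"turn":0},{"tx":0,"ty":0,"tz":0,"turn":0},{"tx":0,"ty":0,"tz":0,"turn":0},{"tx":0,"ty":0,"tz":0,"turn":0}]' 15 20; python3 look.py w4 .235
```

```text
time: 3.92
tcp_pos: [0.5417, -0.0882, 0.22]
tcp_rot: [-2.12, -2.315, 0.005]
force: [-6.8, -0.4, 4.4]
opening: 0.25
grasp_force: 20.0
knob_grip [240.9 259. ] 0.74 [ 0.5445 -0.0885  0.235 ]
4.0667 [ 0.5417 -0.0882  0.22  ] [-2.12  -2.315  0.005] [-6.17 -0.6   4.3 ] 0.25036914481902234
```

```bash
python3 -m jog '[{"tx":0,"ty":-0.01,"tz":-0.01,"turn":0},{"tx":0,"ty":-0.016,"tz":-0.03,"turn":0},{"tx":0,"ty":-0.016,"tz":-0.05,"turn":0},{"tx":0,"ty":-0.016,"tz":-0.07,"turn":0},{"tx":0,"ty":-0.016,"tz":-0.09,"turn":0},{"tx":0,"ty":-0.016,"tz":-0.09,"turn":0},{"tx":0,"ty":-0.016,"tz":-0.09,"turn":0}]' 15 20; python3 look.py w5 .244
```

```text
time: 4.65
tcp_pos: [0.5415, -0.0882, 0.2298]
tcp_rot: [-2.121, -2.316, 0.001]
force: [0.3, -1.4, -7.2]
opening: 0.245
grasp_force: 20.0
knob_grip [242.3 256.6] 0.88 [ 0.543  -0.0899  0.244 ]
4.8 [ 0.5415 -0.0882  0.2299] [-2.121e+00 -2.317e+00  1.000e-03] [-0.35 -2.2  -7.89] 0.24752795041647413
```

```bash
python3 -m jog '[{"tx":0.0267,"ty":0.0005,"tz":0,"turn":0.0127},{"tx":0.0533,"ty":0.0021,"tz":0,"turn":0.0255},{"tx":0.0798,"ty":0.0048,"tz":0,"turn":0.0382},{"tx":0.1062,"ty":0.0085,"tz":0,"turn":0.0509},{"tx":0.1324,"ty":0.0133,"tz":0,"turn":0.0637},{"tx":0.1585,"ty":0.0191,"tz":0,"turn":0.0764},{"tx":0.1842,"ty":0.0259,"tz":0,"turn":0.0891},{"tx":0.2097,"ty":0.0338,"tz":0,"turn":0.1019},{"tx":0.2349,"ty":0.0426,"tz":0,"turn":0.1146},{"tx":0.2349,"ty":0.0426,"tz":0,"turn":0.1146},{"tx":0.2349,"ty":0.0426,"tz":0,"turn":0.1146}]' 15 20; python3 look.py w6 .244
```

```text
time: 5.72
tcp_pos: [0.5439, -0.0591, 0.23]
tcp_rot: [-2.5, -1.9, 0.001]
force: [-2.0, -1.0, -8.3]
opening: 0.246
grasp_force: 20.0
knob_grip [241.2 256.8] 0.61 [ 0.5451 -0.0606  0.244 ]
5.8667 [ 0.544  -0.0592  0.2301] [-2.501 -1.899  0.   ] [-1.68  0.3  -7.97] 0.24491102886000105
```

View pics/w6.png

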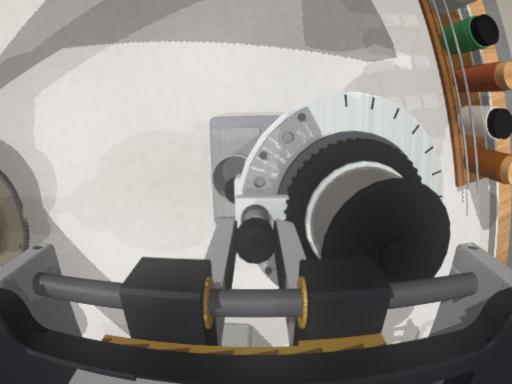

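The wrist view shows the knob at (255,240) px still in the pads, and the lug swung round with it by 0.365 rad from the TCP chord. Now I'll set the pin down on the plate and let go.

```bash
python3 -m jog '[{"tx":0,"ty":0,"tz":0.008,"turn":0},{"tx":0,"ty":0,"tz":0.016,"turn":0},{"tx":0,"ty":0,"tz":0.024,"turn":0},{"tx":0,"ty":0,"tz":0.024,"turn":0},{"tx":0,"ty":0,"tz":0.024,"turn":0}]' 15 20; python3 -m jog '[{"tx":0,"ty":0,"tz":0,"turn":0},{"tx":0,"ty":0,"tz":0,"turn":0},{"tx":0,"ty":0,"tz":0,"turn":0},{"tx":0,"ty":0,"tz":0,"turn":0}]' 32 3;  python3 -m jog '[{"tx":0,"ty":0,"tz":0,"turn":0},{"tx":0,"ty":0,"tz":0,"turn":0},{"tx":0,"ty":0,"tz":0,"turn":0},{"tx":0,"ty":0,"tz":0,"turn":0},{"tx":0,"ty":0,"tz":0,"turn":0}]' 15 3; python3 look.py w7 .2415
```

```text
time: 6.28
tcp_pos: [0.544, -0.0592, 0.2274]
tcp_rot: [-2.501, -1.899, 0.0]
force: [-2.7, 0.7, -7.2]
opening: 0.246
grasp_force: 20.0
time: 6.62
tcp_pos: [0.5461, -0.06, 0.229]
tcp_rot: [2.499, 1.897, 0.005]
force: [-0.1, -0.5, 0.9]
opening: 0.32
grasp_force: 0.0
time: 7.03
tcp_pos: [0.544, -0.0594, 0.2279]
tcp_rot: [-2.502, -1.9, 0.0]
force: [-2.9, 1.6, 3.8]
opening: 0.252
grasp_force: 3.0
knob_grip [238.1 257. ] 0.56 [ 0.5458 -0.059   0.2415]
7.1833 [ 0.544  -0.0594  0.2275] [-2.502 -1.899  0.   ] [-3.24  1.39  4.49] 0.25379762819920715
```

```bash
python3 -m jog '[{"tx":0,"ty":-0.008,"tz":-0.004,"turn":0},{"tx":0,"ty":-0.016,"tz":-0.004,"turn":0},{"tx":0,"ty":-0.016,"tz":-0.004,"turn":0},{"tx":0,"ty":-0.016,"tz":-0.004,"turn":0}]' 30 3;  python3 -m jog '[{"tx":0,"ty":0,"tz":0,"turn":0},{"tx":0,"ty":0,"tz":0,"turn":0},{"tx":0,"ty":0,"tz":0,"turn":0},{"tx":0,"ty":0,"tz":0,"turn":0},{"tx":0,"ty":0,"tz":0,"turn":0}]' 15 3; python3 look.py w8 .2415
```

```text
time: 7.52
tcp_pos: [0.543, -0.0592, 0.2276]
tcp_rot: [2.502, 1.899, 0.001]
force: [0.5, -0.3, -0.1]
opening: 0.3
grasp_force: 0.0
time: 7.93
tcp_pos: [0.5437, -0.0594, 0.2279]
tcp_rot: [2.501, 1.898, 0.002]
force: [5.6, -2.4, -4.0]
opening: 0.249
grasp_force: 3.0
knob_grip [241.8 259. ] 0.88 [ 0.5459 -0.0617  0.2415]
8.0833 [ 0.5435 -0.0593  0.2279] [2.501e+00 1.899e+00 2.000e-03] [ 5.3  -2.12 -3.81] 0.2513930953151803
```

```bash
python3 -m jog '[{"tx":0.0067,"ty":0.006,"tz":0,"turn":0.0032},{"tx":0.0133,"ty":0.006,"tz":0,"turn":0.0064},{"tx":0.02,"ty":0.0063,"tz":0,"turn":0.0095},{"tx":0.0267,"ty":0.0065,"tz":0,"turn":0.0127},{"tx":0.0333,"ty":0.0068,"tz":0,"turn":0.0159},{"tx":0.04,"ty":0.0072,"tz":0,"turn":0.0191},{"tx":0.0466,"ty":0.0076,"tz":0,"turn":0.0223},{"tx":0.0533,"ty":0.0081,"tz":0,"turn":0.0255},{"tx":0.06,"ty":0.0087,"tz":0,"turn":0.0286},{"tx":0.0665,"ty":0.0093,"tz":0,"turn":0.0318},{"tx":0.073,"ty":0.01,"tz":0,"turn":0.035},{"tx":0.08,"ty":0.0108,"tz":0,"turn":0.0382}]' 15 3; python3 look.py w9 .2415
```

```text
time: 9.08
tcp_pos: [0.5462, -0.0524, 0.2284]
tcp_rot: [2.609, 1.743, -0.004]
force: [2.6, -7.3, -0.9]
opening: 0.254
grasp_force: 3.0
knob_grip [248.5 257.7] 0.76 [ 0.5456 -0.0591  0.2415]
9.2333 [ 0.5462 -0.0522  0.2284] [ 2.609  1.743 -0.004] [ 2.99 -5.19 -0.38] 0.25102019252158747
```

```bash
python3 - <<'E'
import cv2,numpy as np
a=[cv2.resize(cv2.imread(f"pics/{n}.png")[90:310,170:370],(400,440),interpolation=2) for n in("w8","w9")]
cv2.imwrite("pics/cmp.png",np.hstack(a))
E
```

```text
(no output)
```

View pics/cmp.png

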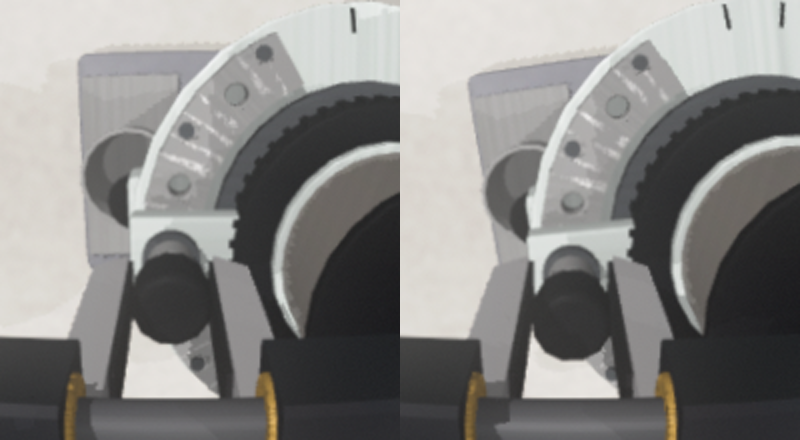

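In both crops the knob sits in the pads, but in the second it has slipped about 4 mm back, so 3 N of grip is too weak to turn the collar. Dark holes show at (256,164) and (290,121) px of the wrist image, and the old one at (276,276). I'll compute their angles about the axis.

```bash
python3 - <<'E'
from h import *
p=capture("wrist");T=np.linalg.inv(p["camera_from_world"]);K=p["K"];o=T[:3,3]
A=np.array([.621,-.081])
for z in(.190,.196):
  for n,(c,r) in dict(h1=(256,164),h2=(290,121),old=(276,276.5),knob=(255.5,247)).items():
    zz=z if n!="knob" else .2415
    a=np.array([(c-K[0,2])/K[0,0],(r-K[1,2])/K[1,1]]);th=np.hypot(*a);ray=T[:3,:3]@np.array([*(a/th*np.sin(th)),np.cos(th)])
    X=o+ray*(zz-o[2])/ray[2];d=X[:2]-A;print(z,n,X[:2].round(4),"r",np.hypot(*d).round(4),"cw from west",(np.pi-np.arctan2(d[1],d[0])%(2*np.pi)).round(3), pt and float(p["z_map"][int(r),int(c)]))
v=[]
print(get_obs()["force"].round(2))
E
```

```text
0.19 h1 [ 0.5618 -0.0179] r 0.0866 cw from west 0.817 0.21670851111412048
0.19 h2 [0.5971 0.0024] r 0.0867 cw from west 1.291 0.21027833223342896
0.19 old [ 0.5409 -0.1131] r 0.0863 cw from west -0.381 0.24093538522720337
0.19 knob [ 0.5448 -0.0575] r 0.0798 cw from west 0.3 0.16926763951778412
0.196 h1 [ 0.5621 -0.0169] r 0.087 cw from west 0.828 0.21670851111412048
0.196 h2 [0.5965 0.0028] r 0.0873 cw from west 1.286 0.21027833223342896
0.196 old [ 0.5419 -0.1095] r 0.0841 cw from west -0.346 0.24093538522720337
0.196 knob [ 0.5448 -0.0575] r 0.0798 cw from west 0.3 0.16926763951778412
[ 1.94 -6.07 -1.48]
```

```bash
python3 -m jog '[{"tx":0,"ty":0,"tz":0,"turn":0},{"tx":0,"ty":0,"tz":0,"turn":0},{"tx":0,"ty":0,"tz":0,"turn":0},{"tx":0,"ty":0,"tz":-0.015,"turn":0},{"tx":0,"ty":0,"tz":-0.025,"turn":0},{"tx":0,"ty":0,"tz":-0.025,"turn":0},{"tx":0.0267,"ty":0.0005,"tz":-0.025,"turn":0.0127},{"tx":0.0533,"ty":0.0021,"tz":-0.025,"turn":0.0255},{"tx":0.0798,"ty":0.0048,"tz":-0.025,"turn":0.0382},{"tx":0.1062,"ty":0.0085,"tz":-0.025,"turn":0.0509},{"tx":0.1062,"ty":0.0085,"tz":-0.025,"turn":0.0509},{"tx":0.1062,"ty":0.0085,"tz":-0.025,"turn":0.0509}]' 15 20; python3 look.py w10 .244; python3 - <<'E'
import cv2
cv2.imwrite("pics/w10c.png",cv2.resize(cv2.imread("pics/w10.png")[80:300,190:390],(600,600*220//200)[:1]+(600,),interpolation=2))
from cell import get_obs;print(get_obs()["joints"].round(3))
E
```

```text
time: 10.28
tcp_pos: [0.5519, -0.0402, 0.2297]
tcp_rot: [2.742, 1.53, -0.004]
force: [4.7, -4.4, -7.4]
opening: 0.248
grasp_force: 20.0
knob_grip [248.2 258.3] 0.77 [ 0.551  -0.0462  0.244 ]
10.4333 [ 0.552  -0.0401  0.2298] [ 2.742  1.53  -0.004] [ 4.18 -4.98 -7.83] 0.24937287068879002
[-0.196  0.231  1.507 -0.003  1.404  0.357]
```

View pics/w10c.png

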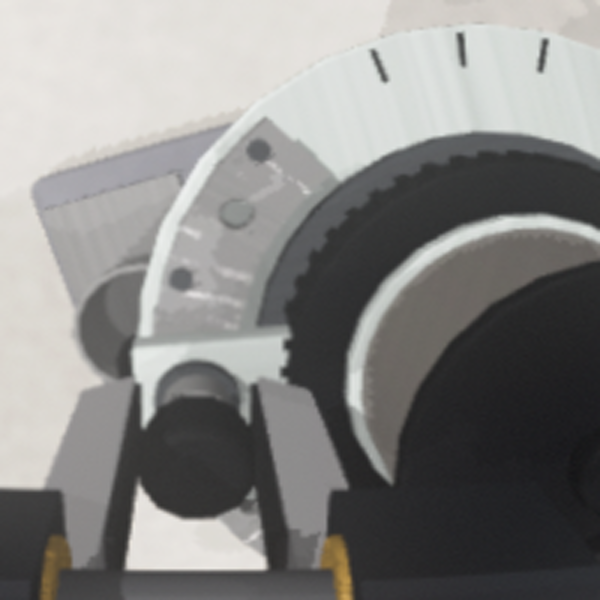

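The knob is still held, offset about 4 mm in the pads. Ahead of the lug are a dark hole at (182,278) and another at (260,150) in the crop; behind it is one at (248,505).

```bash
python3 - <<'E'
from h import *
p=capture("wrist");T=np.linalg.inv(p["camera_from_world"]);K=p["K"];o=T[:3,3]
A=np.array([.621,-.081])
def X(c,r,z):
    a=np.array([(c-K[0,2])/K[0,0],(r-K[1,2])/K[1,1]]);th=np.hypot(*a);ray=T[:3,:3]@np.array([*(a/th*np.sin(th)),np.cos(th)])
    return (o+ray*(z-o[2])/ray[2])[:2], o+ray*float(p["z_map"][int(r),int(c)])/np.cos(th)
for z in(.178,.188):
  for n,(c,r) in dict(h1=(250.7,182),h2=(276.7,135),old=(272.7,265),bolt=(269,158),plate=(262,165)).items():
    x,D=X(c,r,z);d=x-A;print(z,n,x.round(4),"r",np.hypot(*d).round(4),"theta",round(np.pi-np.arctan2(d[1],d[0])%(2*np.pi)+.09,3),D.round(3))
E
```

```text
0.178 h1 [ 0.5604 -0.0208] r 0.0855 theta 0.872 [ 0.562 -0.018  0.193]
0.178 h2 [0.5974 0.0006] r 0.085 theta 1.38 [0.597 0.002 0.193]
0.178 old [ 0.5372 -0.0947] r 0.0849 theta -0.072 [ 0.539 -0.091  0.185]
0.178 bolt [ 0.5829 -0.0118] r 0.079 theta 1.157 [ 0.583 -0.011  0.181]
0.178 plate [ 0.5752 -0.0137] r 0.0814 theta 1.064 [ 0.576 -0.012  0.191]
0.188 h1 [ 0.5617 -0.0189] r 0.0859 theta 0.899 [ 0.562 -0.018  0.193]
0.188 h2 [0.5972 0.0016] r 0.086 theta 1.38 [0.597 0.002 0.193]
0.188 old [ 0.5395 -0.0896] r 0.0819 theta -0.016 [ 0.539 -0.091  0.185]
0.188 bolt [ 0.5832 -0.0103] r 0.0801 theta 1.17 [ 0.583 -0.011  0.181]
0.188 plate [ 0.5759 -0.0121] r 0.0823 theta 1.081 [ 0.576 -0.012  0.191]
```

Start hole at θ≈0 confirms the geometry. The next hole is at about 0.87–0.89 rad, and the one after at 1.38, 0.5 further on. Swinging to about 0.78 with the pin lifted, then setting it down.

```bash
python3 -m jog '[{"tx":0.0267,"ty":0.0005,"tz":0,"turn":0.0127},{"tx":0.0533,"ty":0.0021,"tz":0,"turn":0.0255},{"tx":0.0798,"ty":0.0048,"tz":0,"turn":0.0382},{"tx":0.1062,"ty":0.0085,"tz":0,"turn":0.0509},{"tx":0.1324,"ty":0.0133,"tz":0,"turn":0.0637},{"tx":0.1455,"ty":0.0161,"tz":0,"turn":0.07},{"tx":0.1455,"ty":0.0161,"tz":0,"turn":0.07},{"tx":0.1455,"ty":0.0161,"tz":0.01,"turn":0.07},{"tx":0.1455,"ty":0.0161,"tz":0.02,"turn":0.07},{"tx":0.1455,"ty":0.0161,"tz":0.02,"turn":0.07}]' 15 20; python3 look.py w11 .2415;python3 -m jog '[{"tx":0,"ty":0,"tz":0,"turn":0},{"tx":0,"ty":0,"tz":0,"turn":0},{"tx":0,"ty":0,"tz":0,"turn":0},{"tx":0,"ty":0,"tz":0,"turn":0}]' 36 5;python3 look.py w12 .2415
```

```text
time: 11.32
tcp_pos: [0.562, -0.0266, 0.2285]
tcp_rot: [2.893, 1.22, -0.005]
force: [1.8, -4.8, -1.8]
opening: 0.246
grasp_force: 20.0
knob_grip [249.5 254.8] 0.9 [ 0.5573 -0.0317  0.2415]
11.4667 [ 0.562  -0.0265  0.2285] [ 2.893  1.22  -0.005] [ 1.59 -5.8  -1.55] 0.24977987710278207
time: 11.8
tcp_pos: [0.5624, -0.0242, 0.2287]
tcp_rot: [-2.893, -1.222, 0.001]
force: [-0.1, 0.6, -0.9]
opening: 0.36
grasp_force: 0.0
knob_grip [252.3 258.3] 0.82 [ 0.5577 -0.0324  0.2415]
11.95 [ 0.5627 -0.0245  0.2286] [-2.894 -1.222  0.   ] [ 0.37  0.7  -0.6 ] 0.35852298557593637
```

```bash
python3 -m jog '[{"tx":-0.04,"ty":0.008,"tz":0,"turn":0},{"tx":-0.077,"ty":0.014,"tz":0,"turn":0},{"tx":-0.077,"ty":0.014,"tz":0,"turn":-0.035},{"tx":-0.077,"ty":0.014,"tz":0,"turn":-0.07},{"tx":-0.077,"ty":0.014,"tz":0,"turn":-0.105},{"tx":-0.077,"ty":0.014,"tz":0,"turn":-0.14},{"tx":-0.077,"ty":0.014,"tz":0,"turn":-0.175},{"tx":-0.077,"ty":0.014,"tz":0,"turn":-0.21},{"tx":-0.077,"ty":0.014,"tz":0,"turn":-0.245},{"tx":-0.077,"ty":0.014,"tz":0,"turn":-0.28},{"tx":-0.077,"ty":0.014,"tz":0,"turn":-0.28}]' 36 5;python3 look.py w13 .2415
```

```text
time: 12.87
tcp_pos: [0.5574, -0.0331, 0.2285]
tcp_rot: [-2.097, -2.339, 0.0]
force: [-0.3, 0.3, 0.1]
opening: 0.356
grasp_force: 0.0
knob_grip [237.8 259.9] 0.89 [ 0.5606 -0.0321  0.2415]
13.0167 [ 0.5576 -0.0329  0.2285] [ 2.102  2.335 -0.   ] [0.01 0.28 0.19] 0.36105372186946155
```

```bash
python3 -m jog '[{"tx":0.005,"ty":0.008,"tz":0,"turn":-0.035},{"tx":0.005,"ty":0.008,"tz":0,"turn":-0.07},{"tx":0.005,"ty":0.008,"tz":0,"turn":-0.105},{"tx":0.005,"ty":0.008,"tz":0,"turn":-0.14},{"tx":0.005,"ty":0.008,"tz":0,"turn":-0.175},{"tx":0.005,"ty":0.008,"tz":0,"turn":-0.21},{"tx":0.005,"ty":0.008,"tz":0,"turn":-0.245},{"tx":0.005,"ty":0.008,"tz":0,"turn":-0.257},{"tx":0.005,"ty":0.008,"tz":0,"turn":-0.257}]' 36 5;python3 look.py w14 .2415
```

```text
time: 13.77
tcp_pos: [0.5586, -0.0321, 0.2285]
tcp_rot: [1.013, 2.974, 0.0]
force: [0.3, -0.4, 0.7]
opening: 0.358
grasp_force: 0.0
knob_grip [238.2 260. ] 0.58 [ 0.5604 -0.0294  0.2415]
13.9167 [ 0.5586 -0.032   0.2286] [1.014 2.973 0.   ] [-0.73 -1.12 -0.17] 0.3584362056430232
```

View pics/w14.png

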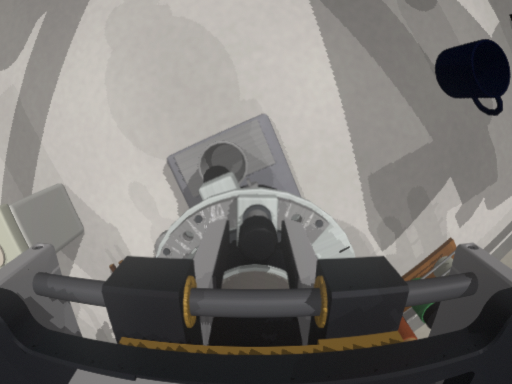

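The wrist view from outside shows the knob at (257,240) px free between the fingers, with the left finger behind it for pushing clockwise (right). I'll push in small, force-checked steps.

```bash
python3 -m jog '[{"tx":0,"ty":0.0167,"tz":0,"turn":0},{"tx":0,"ty":0.033,"tz":0,"turn":0},{"tx":-0.001,"ty":0.042,"tz":0,"turn":0},{"tx":-0.002,"ty":0.05,"tz":0,"turn":0.004},{"tx":-0.003,"ty":0.058,"tz":0,"turn":0.008},{"tx":-0.004,"ty":0.067,"tz":0,"turn":0.012},{"tx":-0.005,"ty":0.075,"tz":0,"turn":0.016},{"tx":-0.005,"ty":0.075,"tz":0,"turn":0.016}]' 36 5;python3 look.py w15 .2415
```

```text
time: 14.58
tcp_pos: [0.5637, -0.0264, 0.2284]
tcp_rot: [-1.087, -2.946, 0.005]
force: [-2.5, -3.6, 0.2]
opening: 0.362
grasp_force: 2.1
knob_grip [239.2 249.2] 0.67 [ 0.5618 -0.0292  0.2415]
14.7333 [ 0.5639 -0.026   0.2284] [-1.086 -2.947  0.003] [-3.63 -3.92  0.7 ] 0.36094778901180635
```

```bash
python3 -m jog '[{"tx":0,"ty":0.0042,"tz":0,"turn":0.002},{"tx":0,"ty":0.0083,"tz":0,"turn":0.004},{"tx":0,"ty":0.0125,"tz":0,"turn":0.006},{"tx":0,"ty":0.0167,"tz":0,"turn":0.008},{"tx":0,"ty":0.0208,"tz":0,"turn":0.01},{"tx":0,"ty":0.025,"tz":0,"turn":0.012}]' 36 5;python3 look.py w16 .2415
python3 -m jog '[{"tx":0,"ty":0.004,"tz":0,"turn":0.002},{"tx":-0.001,"ty":0.0083,"tz":0,"turn":0.004}]'
```

```text
time: 15.23
tcp_pos: [0.5666, -0.023, 0.2285]
tcp_rot: [1.142, 2.926, -0.0]
force: [-2.6, -2.8, -0.1]
opening: 0.361
grasp_force: 2.4
knob_grip [240.9 247.1] 0.71 [ 0.5646 -0.0275  0.2415]
collar_axis [250.   31.5] 0.56 [ 0.4606 -0.1644  0.2415]
15.3833 [ 0.5667 -0.0229  0.2285] [1.141 2.927 0.   ] [-1.98 -2.52 -0.18] 0.36146360680210315
time: 15.55
tcp_pos: [0.5672, -0.0227, 0.2285]
tcp_rot: [1.16, 2.919, -0.001]
force: [-2.0, -3.7, -0.7]
opening: 0.359
grasp_force: 2.0
```

```bash
python3 -m jog '[{"tx":0,"ty":0.004,"tz":0,"turn":0.002},{"tx":-0.001,"ty":0.0083,"tz":0,"turn":0.004},{"tx":-0.001,"ty":0.0083,"tz":0,"turn":0.004}]' |head -4; python3 look.py w17 .2415
```

```text
time: 15.8
tcp_pos: [0.5682, -0.0215, 0.2286]
tcp_rot: [1.179, 2.912, 0.001]
force: [-1.4, -2.8, -1.2]
knob_grip [240.2 250.6] 0.68 [ 0.5673 -0.0241  0.2415]
15.95 [ 0.5684 -0.021   0.2286] [1.178e+00 2.912e+00 2.000e-03] [-1.3  -1.82 -0.47] 0.3594600192815446
```

```bash
python3 -m jog '[{"tx":0,"ty":0.004,"tz":0,"turn":0.002},{"tx":-0.001,"ty":0.0083,"tz":0,"turn":0.004},{"tx":-0.001,"ty":0.0083,"tz":0,"turn":0.004}]' |head -4; python3 look.py w18 .2415
```

```text
time: 16.2
tcp_pos: [0.569, -0.0206, 0.2285]
tcp_rot: [1.197, 2.905, 0.001]
force: [-0.5, -1.5, 0.3]
knob_grip [239.3 248.5] 0.76 [ 0.5667 -0.0237  0.2415]
16.35 [ 0.569  -0.0207  0.2286] [1.196e+00 2.905e+00 1.000e-03] [-1.58 -0.47  0.02] 0.3653157154602493
```

```bash
cat > kz.py <<'E'
from h import *
def top(n,box,A=None):
    p=capture(n);T=np.linalg.inv(p["camera_from_world"]);K=p["K"];z=p["z_map"]
    v,u=np.mgrid[:384,:512];a=np.stack([(u-K[0,2])/K[0,0],(v-K[1,2])/K[1,1]],-1)
    if n=="wrist":
        th=np.hypot(a[...,0],a[...,1])+1e-9;a=a/th[...,None]*np.tan(th)[...,None]
    P=(np.concatenate([a*z[...,None],z[...,None],1+0*z[...,None]],-1)@T.T)[...,:3]
    m=(p["color"].max(-1)<70)&(z>0)&(np.hypot(P[...,0]-.566,P[...,1]+.024)<.013)&(P[...,2]>.215)&(P[...,2]<.265)
    Q=P[m];print(n,len(Q),"z pct",np.percentile(Q[:,2],[5,25,50,75,90,97]).round(4),Q[:,:2].mean(0).round(4))
    return p
p=top("wrist",0)
q=top("side",0)
cv2.imwrite("pics/k.png",np.hstack([cv2.resize(p["color"][170:290,200:320],(400,400),interpolation=2),cv2.resize(q["color"][150:230,230:310],(400,400),interpolation=2)])[:,:,::-1])
E
python3 kz.py
```

```text
wrist 1377 z pct [0.2403 0.2513 0.2522 0.2528 0.2534 0.2541] [ 0.5631 -0.022 ]
side 39 z pct [0.2317 0.238  0.2468 0.2512 0.2523 0.2536] [ 0.569  -0.0297]
```

View pics/k.png

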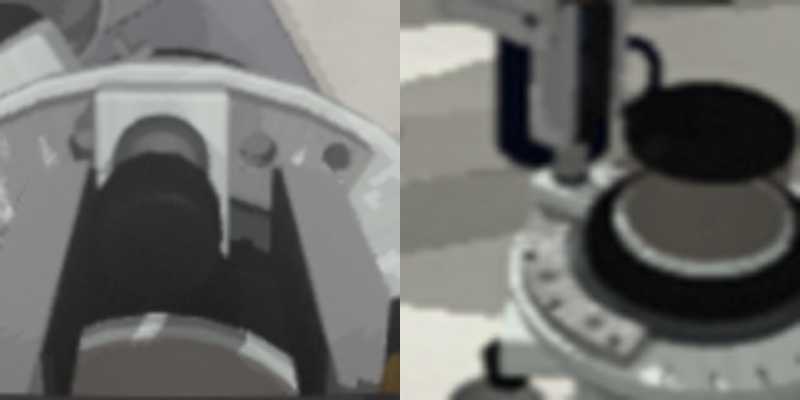

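The knob is still riding: its top is at z≈0.2525, 6.5 mm up. The next hole is hidden under the lug, just to the right of the barrel at (162,140) px in the crop. Continuing in small steps, now checking the knob-top height from depth.

```bash
sed -i '/^q=top/,$d' kz.py; python3 -m jog '[{"tx":0,"ty":0.004,"tz":0,"turn":0.002},{"tx":-0.001,"ty":0.0083,"tz":0,"turn":0.004},{"tx":-0.001,"ty":0.0083,"tz":0,"turn":0.004}]' |head -4; python3 kz.py
```

```text
time: 16.7
tcp_pos: [0.5695, -0.0203, 0.2285]
tcp_rot: [-1.215, -2.897, 0.0]
force: [-1.4, -1.2, 0.2]
wrist 1425 z pct [0.2394 0.2512 0.2523 0.2528 0.2533 0.2543] [ 0.5632 -0.0217]
```

```bash
python3 -m jog '[{"tx":0,"ty":0.004,"tz":0,"turn":0.002},{"tx":-0.001,"ty":0.0083,"tz":0,"turn":0.004},{"tx":-0.001,"ty":0.0083,"tz":0,"turn":0.004}]' |head -4; python3 kz.py
```

```text
time: 17.0
tcp_pos: [0.5703, -0.0196, 0.2285]
tcp_rot: [-1.233, -2.889, -0.0]
force: [-1.2, -2.1, -0.5]
wrist 1351 z pct [0.2416 0.2515 0.2523 0.2529 0.2533 0.2574] [ 0.5637 -0.0218]
```

```bash
python3 -m jog '[{"tx":0,"ty":0.004,"tz":0,"turn":0.002},{"tx":-0.001,"ty":0.0083,"tz":0,"turn":0.004},{"tx":-0.001,"ty":0.0083,"tz":0,"turn":0.004}]' |head -4; python3 kz.py
```

```text
time: 17.3
tcp_pos: [0.5712, -0.019, 0.2285]
tcp_rot: [-1.251, -2.881, -0.0]
force: [-1.4, -2.4, 0.0]
wrist 1308 z pct [0.2416 0.2516 0.2524 0.2529 0.2535 0.2588] [ 0.5641 -0.0218]
```

```bash
python3 -m jog '[{"tx":0,"ty":0.004,"tz":0,"turn":0.002},{"tx":-0.001,"ty":0.0083,"tz":0,"turn":0.004},{"tx":-0.001,"ty":0.0083,"tz":0,"turn":0.004}]' |head -4; python3 kz.py
```

```text
time: 17.6
tcp_pos: [0.572, -0.0183, 0.2285]
tcp_rot: [-1.269, -2.873, -0.0]
force: [-3.2, -0.8, -0.6]
wrist 1266 z pct [0.2412 0.2516 0.2524 0.253  0.2536 0.26  ] [ 0.5644 -0.0215]
```

```bash
cat > ang.py <<'E'
from h import *
from scipy.spatial.transform import Rotation as R
p=capture("wrist");T=np.linalg.inv(p["camera_from_world"]);K=p["K"];o=get_obs()
def M(t,r):
    m=np.eye(4);m[:3,:3]=R.from_rotvec(r).as_matrix();m[:3,3]=t;return m
TC=np.linalg.inv(M(o["tcp_pos"],o["tcp_rot"]))@T
A=np.array([.621,-.081])
def th(x): d=x[:2]-A;return np.hypot(*d).round(4),round(np.pi-np.arctan2(d[1],d[0])%(2*np.pi)+.09,3)
def X(T,c,r,z):
    a=np.array([(c-K[0,2])/K[0,0],(r-K[1,2])/K[1,1]]);t=np.hypot(*a);ray=T[:3,:3]@np.array([*(a/t*np.sin(t)),np.cos(t)])
    return T[:3,3]+ray*(z-T[2,3])/ray[2]
T2=M([.569,-.0207,.2286],[1.196,2.905,.001])@TC
for n,c,r,z in(("h2",300.8,216.5,.191),("boltR",277.4,214.4,.191),("boltL",224,212,.191),("knobtop c",247.5,241,.2525),("barrel",249,211,.22)): 
    x=X(T2,c,r,z);print(n,x.round(4),th(x))
z=p["z_map"];v,u=np.mgrid[:384,:512];a=np.stack([(u-K[0,2])/K[0,0],(v-K[1,2])/K[1,1]],-1);t=np.hypot(a[...,0],a[...,1])+1e-9
a=a/t[...,None]*np.tan(t)[...,None];P=(np.concatenate([a*z[...,None],z[...,None],1+0*z[...,None]],-1)@T.T)[...,:3]
m=(p["color"].max(-1)<60)&(P[...,2]>.2505)&(P[...,2]<.2545)&(np.hypot(P[...,0]-.566,P[...,1]+.021)<.02)
n,l,s,c=cv2.connectedComponentsWithStats(m.astype(np.uint8));i=1+s[1:,4].argmax();Q=P[l==i]
cc,rr=cv2.minEnclosingCircle((Q[:,:2]*1000).astype(np.float32));print("top circle mm",np.round(cc,1),round(rr,1),len(Q),th(np.array(cc)/1000),"mean",th(Q.mean(0)))
mid=(Q.min(0)+Q.max(0))/2;print(mid.round(4),th(mid),Q.min(0).round(4),Q.max(0).round(4))
E
python3 ang.py
```

```text
h2 [0.5971 0.0024 0.191 ] (np.float64(0.0867), np.float64(1.382))
boltR [ 0.5828 -0.0094  0.191 ] (np.float64(0.0811), np.float64(1.17))
boltL [ 0.5522 -0.0375  0.191 ] (np.float64(0.0814), np.float64(0.653))
knobtop c [ 0.5638 -0.0213  0.2525] (np.float64(0.0827), np.float64(0.896))
barrel [ 0.5588 -0.0159  0.22  ] (np.float64(0.0901), np.float64(0.898))
top circle mm [567.2 -21.1] 12.1 1076 (np.float64(0.0805), np.float64(0.929)) mean (np.float64(0.0815), np.float64(0.935))
[ 0.5674 -0.0205  0.2525] (np.float64(0.0809), np.float64(0.936)) [ 0.556  -0.0318  0.2505] [ 0.5788 -0.0091  0.2545]
```

The measured radii settle the question. The light discs lie at θ = 0, 0.65 and 1.17 with r ≈ 0.08, which is the pin's circle. The dark dots lie at r ≈ 0.086, so they are clamp screws. The next hole is therefore the disc at about 0.65, and I've passed it. I'll push the riding collar back counter-clockwise with the other finger.

```bash
python3 -m jog '[{"tx":-0.0003,"ty":-0.02,"tz":0,"turn":-0.0095},{"tx":-0.0012,"ty":-0.04,"tz":0,"turn":-0.0191},{"tx":-0.0027,"ty":-0.06,"tz":0,"turn":-0.0286},{"tx":-0.0048,"ty":-0.08,"tz":0,"turn":-0.0382},{"tx":-0.0075,"ty":-0.0996,"tz":0,"turn":-0.0477},{"tx":-0.0108,"ty":-0.1194,"tz":0,"turn":-0.0573},{"tx":-0.0147,"ty":-0.139,"tz":0,"turn":-0.0668},{"tx":-0.0191,"ty":-0.1585,"tz":0,"turn":-0.0764},{"tx":-0.0241,"ty":-0.1778,"tz":0,"turn":-0.0859},{"tx":-0.0298,"ty":-0.197,"tz":0,"turn":-0.0955},{"tx":-0.0298,"ty":-0.197,"tz":0,"turn":-0.0955}]' 36 5
cat > st.py <<'E'
from h import *
from scipy.spatial.transform import Rotation as R
import sys
g=float(sys.argv[1]);o=get_obs();y=R.from_rotvec(o["tcp_rot"]).as_matrix()[:,1];k=o["tcp_pos"]+g*y;d=k[:2]-[.621,-.081]
print("theta if touching",round(np.pi-np.arctan2(d[1],d[0])%(2*np.pi)+.09,3),"r",np.hypot(*d).round(4),"F tang",round(o["force"]@y,2),"op",o["opening"])
p=capture("wrist");T=np.linalg.inv(p["camera_from_world"]);K=p["K"]
z=p["z_map"];v,u=np.mgrid[:384,:512];a=np.stack([(u-K[0,2])/K[0,0],(v-K[1,2])/K[1,1]],-1);t=np.hypot(a[...,0],a[...,1])+1e-9
a=a/t[...,None]*np.tan(t)[...,None];P=(np.concatenate([a*z[...,None],z[...,None],1+0*z[...,None]],-1)@T.T)[...,:3]
m=(p["color"].max(-1)<60)&(np.hypot(P[...,0]-k[0],P[...,1]-k[1])<.018)&(P[...,2]>.235)&(P[...,2]<.262)
b=np.histogram(P[m][:,2],np.arange(.235,.262,.001));zt=b[1][b[0].argmax()]+.0005
Q=P[m&(abs(P[...,2]-zt)<.002)];c,rr=cv2.minEnclosingCircle((Q[:,:2]*1000).astype(np.float32));d=np.array(c)/1000-[.621,-.081]
print("knob top z",zt.round(4),"circle",np.round(c,1),round(rr,1),"theta",round(np.pi-np.arctan2(d[1],d[0])%(2*np.pi)+.09,3))
E
python3 st.py .0049
```

```text
time: 18.62
tcp_pos: [0.5587, -0.0348, 0.229]
tcp_rot: [0.823, 3.029, 0.009]
force: [-0.1, 4.6, 0.2]
opening: 0.359
grasp_force: 1.7
theta if touching 0.79 r 0.0782 F tang 3.9 op 0.35909691690183304
knob top z 0.2525 circle [561.2 -28.2] 13.9 theta 0.813
```

```bash
python3 -m jog '[{"tx":0,"ty":-0.006,"tz":0,"turn":-0.003},{"tx":0,"ty":-0.012,"tz":0,"turn":-0.006},{"tx":0,"ty":-0.018,"tz":0,"turn":-0.009},{"tx":0,"ty":-0.024,"tz":0,"turn":-0.012},{"tx":-0.001,"ty":-0.03,"tz":0,"turn":-0.014},{"tx":-0.001,"ty":-0.036,"tz":0,"turn":-0.017},{"tx":-0.001,"ty":-0.042,"tz":0,"turn":-0.02},{"tx":-0.001,"ty":-0.042,"tz":0,"turn":-0.02}]'; python3 st.py .0049
```

```text
time: 19.33
tcp_pos: [0.5547, -0.0412, 0.2287]
tcp_rot: [0.729, 3.055, 0.001]
force: [-0.7, 2.0, 1.4]
opening: 0.363
grasp_force: 1.0
theta if touching 0.693 r 0.0778 F tang 1.45 op 0.3634194002037315
knob top z 0.2465 circle [555.7 -33.7] 13.6 theta 0.718
```

The knob top has dropped to 0.2465, its home height, at θ≈0.7, so the pin snapped in. Backing the finger off to let go.

```bash
python3 -m jog '[{"tx":0,"ty":0.02,"tz":0,"turn":0},{"tx":0,"ty":0.04,"tz":0,"turn":0},{"tx":0,"ty":0.04,"tz":0,"turn":0},{"tx":0,"ty":0.04,"tz":0,"turn":0}]' 38; python3 st.py 0
```

```text
time: 19.72
tcp_pos: [0.5568, -0.0377, 0.2285]
tcp_rot: [0.73, 3.055, -0.001]
force: [0.5, 0.4, 0.5]
opening: 0.375
grasp_force: 0.0
theta if touching 0.683 r 0.0774 F tang 0.59 op 0.37463418498878504
knob top z 0.2465 circle [556.6 -37.5] 17.9 theta 0.684
```

```bash
python3 -m jog '[{"tx":0,"ty":0,"tz":-0.15,"turn":0},{"tx":0,"ty":0,"tz":-0.35,"turn":0},{"tx":0,"ty":0,"tz":-0.6,"turn":0},{"tx":0,"ty":0,"tz":-0.85,"turn":0},{"tx":0,"ty":0,"tz":-0.85,"turn":0},{"tx":0,"ty":0,"tz":-0.85,"turn":0}]'; python3 st.py 0; python3 - <<'E'
from h import *
p=capture("side")
v,u=np.mgrid[:384,:512];z=p["z_map"];K=p["K"]
P=(np.stack([(u-K[0,2])/K[0,0]*z,(v-K[1,2])/K[1,1]*z,z,1+0*z],-1)@np.linalg.inv(p["camera_from_world"]).T)[...,:3]
m=(p["color"].max(-1)<35)&(np.hypot(P[...,0]-.557,P[...,1]+.037)<.02)&(P[...,2]>.2)&(P[...,2]<.27);Q=P[m];print(len(Q),np.percentile(Q[:,2],[2,50,80,90,98]).round(4))
for t in["tamper_mid","canister_mid","mug_mid","tin_mid"]:
    for d in place_of(t,p)[:1]: print(t,np.round(d["at"]))
E
```

```text
time: 20.27
tcp_pos: [0.5576, -0.0377, 0.3323]
tcp_rot: [0.729, 3.051, -0.0]
force: [-0.6, 0.1, 0.2]
opening: 0.378
grasp_force: 0.0
theta if touching 0.689 r 0.0768 F tang -0.16 op 0.3779591799455859
knob top z 0.2465 circle [554.  -36.6] 11.4 theta 0.675
95 [0.2282 0.241  0.2455 0.2461 0.2474]
tamper_mid [281. 284.]
mug_mid [162. 260.]
tin_mid [172. 201.]
```

```bash
python3 -c "
from cell import *
print(sign_off())"
```

```text
the job is handed in; nothing more can be done
None
```

The collar is at the next hole clockwise, about 0.68 rad from the start, with the pin dropped home (knob top back at its start height) and the gripper withdrawn; I took a clamp screw for the hole, overshot with the pin up, and came back counter-clockwise until it dropped. The job is handed in, but no verdict came back.

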